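# Open the finished tube reader's push-push hatch

### The arm

A 6-joint arm with a two-finger parallel gripper is mounted at the origin on the work surface. World frame = base frame: x ahead of the robot, y to its left, z up, the work surface at z = 0. Lengths are in m, angles in rad, forces in N, time in s.
With the tool pointing down it reaches from about 0.375 to 0.9 m from the base axis. Payload 3.1 kg.
Tool frame: the origin (TCP) lies between the finger pads; the fingertips stand 22 mm ahead of it and the grasp point (between the pads) lies 3 mm ahead of it; z points along the fingers, y is the line along which they close (so a half turn about z gives the same grasp; the last joint's range is limited). The gripper opens to 87 mm and grips with 3 to 60 N. Pads are 19 mm wide; open, the fingers measure 117 mm over their backs; the gripper's body (75 mm by 190 mm) begins 51 mm behind the grasp point.
Start: joints at [1.163, 0.527, 1.433, -0, 1.181, -0.178], TCP at [0.142, 0.609, 0.245] pointing down, gripper open.
Joint ranges: [-3.08, 3.08], [-0.75, 2.2], [0.22, 2.44], [-1.43, 4.57], [0, 2.65], [-2.85, 2.85]. Speed limits (rad/s): [2.79, 2.79, 3.14, 3.14, 3.14, 3.14].

### API

Orientations are given as a unit quaternion [x, y, z, w].
In Python, from rig import robot gives the robot as it stands.
- The arm moves only by the tool move_arm, never from a script. Its argument "series" is text: rows parted by semicolons, each of 6 numbers parted by spaces: the shift along the tool's x, y, z in mm, then the turn, a rotation vector about the tool's x, y, z in degrees. In form: dx dy dz ax ay az; .... A call has 1 to 8 rows; each row is the pose to reach, as a shift and turn from the pose commanded when the call began, along the tool's axes at that moment; what a row does not reach only later rows make up. A row lasts 1/12 s, in which the tool goes at most 41.7 mm and 7.16 degrees, less where a joint would pass 70% of its speed; a pose out of reach is approached as far as the arm can. A call with a gripper value outside its range is refused whole. "jaw" is the opening, from 0 (shut) to 1 (fully open), set as the call begins (left out, the last holds). The fingers move at their own pace and stop on an object; "newtons" is the grip in N (left out, the last holds). Time passes only in rows, so rows that repeat a pose let the fingers close. It gives the time, the measured TCP pose, the force, the opening and the grip force at its end, in the units of the state.
- robot.get_obs(): the state, without advancing time (a new reading comes with each control period).
- robot.camera(name): name is "scene" or "top" or "wrist"; returns a dict with "img" (384x512x3 uint8, red, green, blue), "mtx" (3x3 intrinsics, pixels), "distortion" ([k1, k2, p1, p2, k3] as OpenCV has them; the pictures are not rectified), "world_to_cam" (4x4, takes a point from world to camera coordinates). Camera axes: x right, y down, z forward; pixel columns grow to the right and rows downward; lengths in m; the calibration is good to about 2 mm. A picture is of the moment at which its call begins. There is no depth.
- robot.hand_in(): hands the job in; it is judged then, once.
Trained networks look in a picture, given as the dict that the camera call returned (one of the last four; its "shot" number tells which), for a name from the list of things; names that differ only in an ending like _2 or _b are one class to them, and where a whole thing is asked for, a point or a joint stands for the part that bears it (a point fixed in the world has none). Each returns a list of dicts, best first, with "p" (0 to 1); they miss things now and then, are a little off and sometimes report something else, mostly with a low value. They report only what shows in the picture. A call takes as long as a camera call.
- robot.search_frame(picture, thing): "xyz" ([x, y, z] in m, in world coordinates, good to about 4 mm: the middle of the surface that is visible of it).
- robot.tip_of(picture, thing): "xyz" ([x, y, z] in m, in world coordinates, good to about 4 mm: a listed point, or the origin of a listed thing).
The state is a dict: "time": time; "q": joint angles; "joint_velocities": joint speeds; "joint_torque": joint torques, N m; "position": TCP position; "tool_rot": TCP orientation; "ft_force": force on the tool from outside, world axes, zero at the start; "moment": the same for the moment, N m; "grip_width": finger opening in m; "grip_force": force on a finger pad.
Only numpy, scipy, OpenCV 4.12 (cv2) and the standard library are available. Lean on these libraries where they do the work, as an engineer would, in place of code of your own. Each camera call takes 0.05 s, during which the arm holds its last target. There are 200 camera calls.

### The job

Two identical tube readers stand on the lab bench; the one whose light bar is green has finished, the one with the amber bar is still measuring, so do not touch that one. With shut fingertips gently press the ribbed front edge of the finished reader's dark hatch down once until its push-push latch lets go, take the hand straight off and let the hatch swing up by itself. Then watch, hands off, for a good two seconds that it stays wide open, leaving the tube inside and everything else on the bench where it is.

Things in the scene. Friction and masses are not known exactly. Their poses are not given: they have to be found in the camera images.
- reader_done: White tube reader fixed to the bench, 200 deep (x) x 150 wide (y) mm, deck 80 mm high; charcoal hatch on top, 80 wide x 88 long, its top 94 mm over the bench. Origin on the bench, 115 mm behind the front face; x points from its front (console, screen) to its back (hinge), z up. Finished: the 100 x 12 mm light bar on its deck, just in front of the hatch, is green.
- reader_busy: White tube reader fixed to the bench, 200 deep (x) x 150 wide (y) mm, deck 80 mm high; charcoal hatch on top, 80 wide x 88 long, its top 94 mm over the bench. Origin on the bench, 115 mm behind the front face; x points from its front (console, screen) to its back (hinge), z up. Still measuring: its light bar is amber. Not to be touched; its hatch works alike.
- hatch_done (a joint): angle of the finished reader's hatch about its rear-edge hinge: 0 latched shut, -0.076 pressed to its stop, 1.25 wide open. Pressing takes about 2 N (3 to 4 N at 40 mm/s: damped), far more at the stop. By -0.06 the latch is off: let go, it rises by itself, edge at some 50 mm/s, wide open in about 3 s, and stays. Pressed down again it latches shut.
- hatch_busy (a joint): the same angle for the reader that is still measuring; must stay shut (0)
- pad_done (a point): middle of the grey ribbed thumb pad (24 x 60 mm) on top of the finished reader's hatch, 13 mm behind the hatch's front edge and 80 mm in front of its hinge; the point to press; it goes down 6 mm to the stop. Nothing stands above the deck around it
- pad_busy (a point): the same point on the other reader's hatch: leave it alone
- lamp_done (a point): centre of the green light bar, 27 mm in front of the pad
- lamp_busy (a point): centre of the amber light bar
- tube_mid (a point): centre of a small blue-capped sample tube, 14 mm wide and 24 mm tall, standing loose in the well under the finished reader's hatch; seen once the hatch is open; leave it there
- tip_box: pink pipette-tip box 85 x 120 x 56 mm, loose; leave it alone. Origin at the centre of its underside
- amber_bottle: amber reagent bottle, 60 mm wide, 130 mm tall, loose; leave it alone. Origin at the centre of its underside
- yellow_rack: yellow 96-well rack 85 x 125 x 30 mm, loose; leave it alone. Origin at the centre of its underside
- white_rack: off-white rack 85 x 125 x 34 mm, loose; leave it alone. Origin at the centre of its underside
- blue_rack: small blue rack with capped tubes, 50 x 110 x 45 mm, loose, between the two readers; leave it alone. Origin at the centre of its underside
- forceps: steel forceps 130 mm long, loose on the steel tray; leave it alone. Origin at the centre of its underside
- scalpel: scalpel handle 110 mm long, loose on the steel tray; leave it alone. Origin at the centre of its underside
- probe: dissecting probe 120 mm long, loose on the steel tray; leave it alone. Origin at the centre of its underside

How it is judged:
On the way, in this order (a step that is already met when the one before it is completed fails the run):
1. the finished reader's hatch is pressed down at its ribbed pad with the fingers until its latch lets go (value of joint hatch_done below -0.045 rad and contact force between the fingers and reader_done above 0.5 N and horizontal distance between the grasp point and pad_done below 0.03 m), for 0.02 s.
2. the hatch has risen by itself and stands wide open, untouched, for 1.5 s (value of joint hatch_done above 1.15 rad and contact force between each of the fingers, the arm and reader_done below 0.05 N), for 1.5 s.
At the end, for the whole second after the job is handed in: The green-lit reader's hatch stands wide open (over 1.15 rad) and at rest, the amber-lit reader's hatch is still shut, the tube is still in its well (within 6 mm) and every other thing on the bench is within 20 mm of where it stood (value of joint hatch_done above 1.15 rad and velocity of joint hatch_done below 0.05 rad/s and value of joint hatch_busy between -0.02 and 0.03 rad and distance of tube_mid from where it was at the start of the episode below 0.006 m and distance of each of tip_box, amber_bottle, yellow_rack, white_rack, blue_rack, forceps, scalpel, probe from where it was at the start of the episode below 0.02 m); the robot touches nothing.
It fails at once if the reader that is still measuring is touched, or its hatch pressed or opened (contact force between any of the fingers, the arm and reader_busy above 0.5 N or value of joint hatch_busy below -0.02 rad or value of joint hatch_busy above 0.03 rad).
It fails at once if the hatch is pressed down again after it has popped (value of joint hatch_done above 0.1 rad and velocity of joint hatch_done below -0.1 rad/s and contact force between any of the fingers, the arm and reader_done above 0.3 N).
It fails at once if the risen hatch or its reader is pushed, propped or held instead of being left to rise by itself (value of joint hatch_done above 0.6 rad and contact force between any of the fingers, the arm and reader_done above 0.3 N).
It fails at once if the hatch is leaned on with over 50 N (contact force between any of the fingers, the arm and reader_done above 50 N).
It fails at once if the sample tube is knocked or lifted (over 10 mm) or a bystander moved by over 20 mm (distance of tube_mid from where it was at the start of the episode above 0.01 m or distance of any of tip_box, amber_bottle, yellow_rack, white_rack, blue_rack, forceps, scalpel, probe from where it was at the start of the episode above 0.02 m).
It also fails if it takes over 35 s, if anything falls off the work surface, if the arm or the gripper's body presses on something with over 40 N, if the wrist force passes 120 N, or if a joint passes its speed limit or range.

## Working session

There is one attempt and no reset: what is moved stays moved. The work goes in short steps, Python scripts to look and compute and a tool call to move; the robot and the scene stay as the last step left them, time stands still between calls to the robot, and variables do not carry over. Pictures are saved under pics/ and viewed, at most 10 in all, crops included, and the job is handed in when it is done.

Besides the shell and the picture viewer there is one more tool, called in YAML: its name, and indented under it one key for each argument. move_arm: Moves the arm, as the interface text tells. Its arguments: {"type":"object","properties":{"series":{"type":"string"},"jaw":{"type":"number"},"newtons":{"type":"number"}},"required":["series"]}

```bash
mkdir -p pics; python3 - <<'E'
from rig import robot
import cv2,numpy as np
ims=[]
for n in("scene","top"):
    c=robot.camera(n); ims.append(c["img"])
    for t in("pad_done","pad_busy","lamp_done","lamp_busy","reader_done","reader_busy"):
        print(n,t,[(np.round(d["xyz"],3).tolist(),round(d["p"],2)) for d in robot.tip_of(c,t)[:3]])
o=robot.get_obs();print(o["time"],o["position"],o["tool_rot"])
cv2.imwrite("pics/a.png",cv2.cvtColor(ims[0],cv2.COLOR_RGB2BGR))
cv2.imwrite("pics/b.png",cv2.cvtColor(ims[1],cv2.COLOR_RGB2BGR))
E
```

```text
scene pad_done [([0.519, -0.202, 0.094], 0.64)]
scene pad_busy [([0.483, 0.174, 0.09], 0.9)]
scene lamp_done [([0.493, -0.192, 0.083], 0.57)]
scene lamp_busy [([0.454, 0.171, 0.085], 0.91)]
scene reader_done [([0.537, -0.21, 0.003], 0.67)]
scene reader_busy [([0.504, 0.167, -0.002], 0.57)]
top pad_done [([0.52, -0.2, 0.097], 0.59)]
top pad_busy [([0.482, 0.176, 0.095], 0.89), ([0.794, 0.074, 0.005], 0.52), ([0.54, -0.525, 0.001], 0.32)]
top lamp_done [([0.493, -0.19, 0.079], 0.95), ([0.479, 0.006, 0.002], 0.73)]
top lamp_busy [([0.452, 0.171, 0.082], 0.88), ([0.544, -0.21, -0.003], 0.44), ([0.496, -0.192, 0.081], 0.21)]
top reader_done [([0.54, -0.211, -0.002], 0.95), ([0.492, -0.191, 0.079], 0.65), ([0.566, 0.45, -0.002], 0.64)]
top reader_busy [([0.503, 0.17, 0.001], 0.78)]
0.7 [0.14172995 0.6087317  0.24458449] [1.14156724e-01 9.93462752e-01 5.60459726e-05 1.61849682e-05]
```

View pics/a.png

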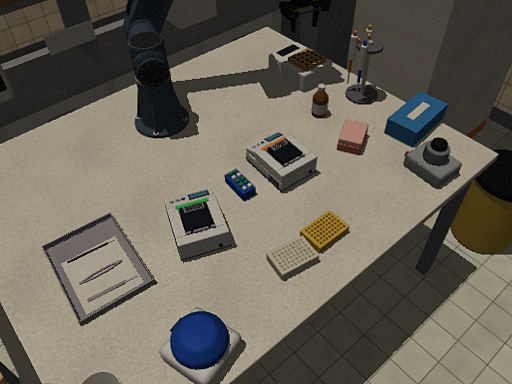

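View pics/b.png

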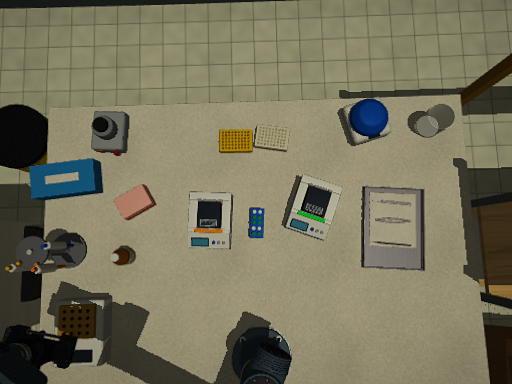

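The green bar is at about (190,206) in the scene view and (312,217) from above, on the right-hand reader. The amber bar is at about (208,231) from above. Both pads the networks report match these, and their heights come out near 94 mm. I'll go over at height with the jaw shut.

move_arm:
  series: "-352 -287 0 0 0 0;-352 -287 0 0 0 0;-352 -287 0 0 0 0;-352 -287 0 0 0 0;-352 -287 0 0 0 0;-352 -287 0 0 0 0;-352 -287 0 0 0 0;-352 -287 0 0 0 0"
  jaw: 0
  newtons: 10

```text
time: 1.37
position: [0.3465, 0.3434, 0.2449]
tool_rot: [0.114, 0.993, 0.0, 0.0]
ft_force: [0.8, 1.8, -0.2]
grip_width: 0.0413
grip_force: 0.0
```

move_arm:
  series: "-292 -491 0 0 0 7;-292 -491 0 0 0 7;-292 -491 0 0 0 7;-292 -491 0 0 0 7;-292 -491 0 0 0 7;-292 -491 0 0 0 7;-292 -491 0 0 0 7;-292 -491 0 0 0 7"

```text
time: 2.03
position: [0.4469, 0.0252, 0.2449]
tool_rot: [0.175, 0.985, 0.0, 0.0]
ft_force: [1.4, 0.4, 0.8]
grip_width: 0.0004
grip_force: 0.0
```

```bash
python3 - <<'E'
from rig import robot
from scipy.spatial.transform import Rotation as R
import numpy as np
o=robot.get_obs();r=R.from_quat(o["tool_rot"])
print(o["time"],o["position"],r.as_matrix().round(3).tolist(),o["grip_width"])
print(r.inv().apply(np.array([.519,-.201,o["position"][2]])-o["position"])*1000)
E
```

```text
2.0333 [0.44685734 0.02518461 0.24493631] [[-0.939, 0.344, 0.001], [0.344, 0.939, -0.0], [-0.001, 0.0, -1.0]] 0.00038143361487042663
[-1.45569944e+02 -1.87545796e+02  7.50812798e-02]
```

Yaw now matches the reader. I'll finish the approach and lower to tips at about 150 mm, then look.

move_arm:
  series: "-146 -188 0 0 0 0;-146 -188 0 0 0 0;-146 -188 0 0 0 0;-146 -188 0 0 0 0;-146 -188 0 0 0 0;-146 -188 0 0 0 0;-146 -188 40 0 0 0;-146 -188 60 0 0 0"

```text
time: 2.7
position: [0.5194, -0.202, 0.1831]
tool_rot: [0.176, 0.984, -0.0, 0.001]
ft_force: [-1.2, 0.8, -1.0]
grip_width: 0.0007
grip_force: 0.0
```

```bash
cat > look.py <<'E'
from rig import robot
from scipy.spatial.transform import Rotation as R
import numpy as np,cv2,sys
o=robot.get_obs();r=R.from_quat(o["tool_rot"])
print(o["time"],o["position"],o["ft_force"],o["joint_velocities"].round(3) if hasattr(o["joint_velocities"],"round") else "")
for n in ("wrist","top","scene"):
    c=robot.camera(n)
    for t in("pad_done","lamp_done","reader_done"):
        print(n,t,[(np.round(d["xyz"],3).tolist(),round(d["p"],2),(r.inv().apply(d["xyz"]-o["position"])*1000).round(1).tolist()) for d in robot.tip_of(c,t)[:2]])
    cv2.imwrite(f"pics/{sys.argv[1]}_{n}.png",cv2.cvtColor(c["img"],cv2.COLOR_RGB2BGR))
E
python3 look.py c
```

```text
2.7 [ 0.51940508 -0.20202033  0.18305745] [-1.2255901   0.76193987 -1.02494572] [ 0.031  0.328  0.275  0.007 -0.496  0.005]
wrist pad_done [([0.522, -0.202, 0.093], 0.97, [-2.2, 0.8, 90.0])]
wrist lamp_done [([0.493, -0.192, 0.082], 0.92, [27.9, -0.1, 101.3])]
wrist reader_done [([0.542, -0.21, -0.001], 0.81, [-24.3, 0.1, 184.4])]
top pad_done []
top lamp_done [([0.496, -0.194, 0.078], 0.71, [24.3, -0.6, 105.5]), ([0.37, 0.482, 0.003], 0.47, [378.0, 589.2, 179.0])]
top reader_done [([0.541, -0.211, -0.001], 0.67, [-23.2, -0.8, 183.8])]
scene pad_done [([0.52, -0.204, 0.093], 0.65, [-0.6, -1.6, 89.8]), ([0.452, 0.17, 0.086], 0.25, [193.0, 325.6, 96.5])]
scene lamp_done [([0.494, -0.193, 0.084], 0.79, [27.2, -0.3, 98.7])]
scene reader_done [([0.538, -0.211, 0.002], 0.87, [-20.4, -1.7, 181.6])]
```

View pics/c_wrist.png

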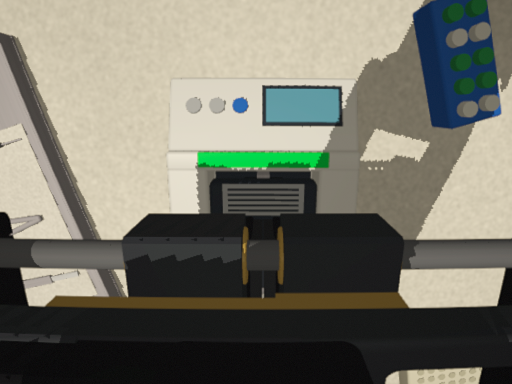

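The wrist view shows the green bar at (263,159) and the ribbed pad at (263,198). The shut fingers are centred on it, and the networks put the pad within about 2 mm of the tool axis. Next I lower to just above the pad.

move_arm:
  series: "-1 0 20 0 0 0;-1 0 40 0 0 0;-1 0 55 0 0 0;-1 0 62 0 0 0;-1 0 64 0 0 0;-1 0 64 0 0 0;-1 0 64 0 0 0"

```text
time: 3.88
position: [0.5205, -0.2001, 0.1213]
tool_rot: [0.175, 0.985, -0.0, 0.001]
ft_force: [0.7, -0.6, 0.5]
grip_width: 0.0005
grip_force: 0.0
```

move_arm:
  series: "0 0 2 0 0 0;0 0 4 0 0 0;0 0 5 0 0 0;0 0 6 0 0 0;0 0 7 0 0 0;0 0 8 0 0 0;0 0 9 0 0 0;0 0 9 0 0 0"

```text
time: 4.55
position: [0.52, -0.1999, 0.1114]
tool_rot: [0.175, 0.985, -0.0, 0.0]
ft_force: [0.3, 0.1, 1.3]
grip_width: 0.0006
grip_force: 0.7
```

move_arm:
  series: "0 0 0.5 0 0 0;0 0 1 0 0 0;0 0 1.3 0 0 0;0 0 1.3 0 0 0"

```text
time: 4.88
position: [0.52, -0.2, 0.1109]
tool_rot: [0.175, 0.985, -0.0, 0.0]
ft_force: [-1.4, 0.5, 6.5]
grip_width: 0.0006
grip_force: 3.1
```

The force jumped to 6.5 N while the tip barely moved, so the hatch is at its stop. I'll lift straight up now.

move_arm:
  series: "0 0 -30 0 0 0;0 0 -70 0 0 0;0 0 -110 0 0 0;0 0 -150 0 0 0;0 0 -180 0 0 0;0 0 -190 0 0 0;0 0 -190 0 0 0;0 0 -190 0 0 0"

```text
time: 5.55
position: [0.5193, -0.1994, 0.2995]
tool_rot: [0.175, 0.985, 0.0, -0.001]
ft_force: [0.1, -0.6, 0.8]
grip_width: 0.0004
grip_force: 0.0
```

```bash
python3 look.py d | head -4
```

```text
5.55 [ 0.51932021 -0.19935791  0.2994566 ] [ 0.08139666 -0.61259115  0.77203376] [-0.001  0.034  0.036  0.     0.001  0.001]
wrist pad_done [([0.526, -0.203, 0.118], 0.83, [-7.3, -1.0, 181.8]), ([0.388, -0.505, 0.004], 0.32, [17.9, -331.9, 295.7])]
wrist lamp_done [([0.494, -0.195, 0.08], 0.89, [25.3, -5.1, 219.9])]
wrist reader_done [([0.541, -0.211, 0.002], 0.87, [-24.3, -3.4, 297.5])]
```

View pics/d_wrist.png

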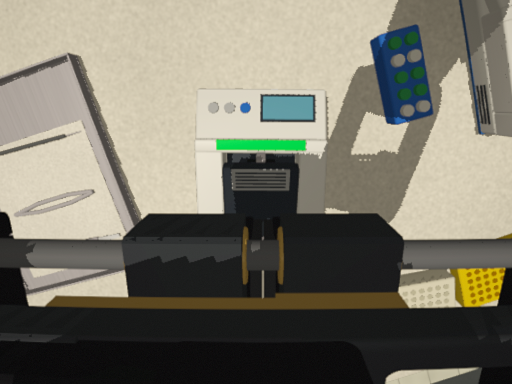

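The pad (260,180) has risen to z ≈ 0.118, so the hatch is swinging up. I'll hold still and watch for about 5.3 s.

move_arm:
  series: "0 0 0 0 0 0;0 0 0 0 0 0;0 0 0 0 0 0;0 0 0 0 0 0;0 0 0 0 0 0;0 0 0 0 0 0;0 0 0 0 0 0;0 0 0 0 0 0"

```text
time: 6.82
position: [0.5199, -0.1998, 0.3003]
tool_rot: [0.175, 0.985, -0.0, 0.0]
ft_force: [0.1, 1.1, -0.4]
grip_width: -0.0001
grip_force: 0.0
```

move_arm:
  series: "0 0 0 0 0 0;0 0 0 0 0 0;0 0 0 0 0 0;0 0 0 0 0 0;0 0 0 0 0 0;0 0 0 0 0 0;0 0 0 0 0 0;0 0 0 0 0 0"

```text
time: 7.48
position: [0.5199, -0.1998, 0.3002]
tool_rot: [0.175, 0.985, 0.0, 0.0]
ft_force: [0.3, -0.4, -0.4]
grip_width: 0.0002
grip_force: 0.0
```

move_arm:
  series: "0 0 0 0 0 0;0 0 0 0 0 0;0 0 0 0 0 0;0 0 0 0 0 0;0 0 0 0 0 0;0 0 0 0 0 0;0 0 0 0 0 0;0 0 0 0 0 0"

```text
time: 8.15
position: [0.5199, -0.1998, 0.3003]
tool_rot: [0.175, 0.985, -0.0, 0.0]
ft_force: [-0.3, 1.0, 0.5]
grip_width: 0.0004
grip_force: 0.0
```

move_arm:
  series: "0 0 0 0 0 0;0 0 0 0 0 0;0 0 0 0 0 0;0 0 0 0 0 0;0 0 0 0 0 0;0 0 0 0 0 0;0 0 0 0 0 0;0 0 0 0 0 0"

```text
time: 8.82
position: [0.5199, -0.1998, 0.3002]
tool_rot: [0.175, 0.985, -0.0, -0.0]
ft_force: [-0.4, -0.2, 0.1]
grip_width: 0.0006
grip_force: 0.0
```

move_arm:
  series: "0 0 0 0 0 0;0 0 0 0 0 0;0 0 0 0 0 0;0 0 0 0 0 0;0 0 0 0 0 0;0 0 0 0 0 0;0 0 0 0 0 0;0 0 0 0 0 0"

```text
time: 9.48
position: [0.5199, -0.1998, 0.3002]
tool_rot: [0.175, 0.985, 0.0, -0.0]
ft_force: [-0.4, -0.8, -0.3]
grip_width: 0.0005
grip_force: 0.0
```

move_arm:
  series: "0 0 0 0 0 0;0 0 0 0 0 0;0 0 0 0 0 0;0 0 0 0 0 0;0 0 0 0 0 0;0 0 0 0 0 0;0 0 0 0 0 0;0 0 0 0 0 0"

```text
time: 10.15
position: [0.5199, -0.1998, 0.3003]
tool_rot: [0.175, 0.985, 0.0, 0.0]
ft_force: [-0.9, 0.6, -0.1]
grip_width: 0.0008
grip_force: 0.0
```

move_arm:
  series: "0 0 0 0 0 0;0 0 0 0 0 0;0 0 0 0 0 0;0 0 0 0 0 0;0 0 0 0 0 0;0 0 0 0 0 0;0 0 0 0 0 0;0 0 0 0 0 0"

```text
time: 10.82
position: [0.5199, -0.1998, 0.3002]
tool_rot: [0.175, 0.985, 0.0, -0.0]
ft_force: [-0.9, -0.2, 0.8]
grip_width: 0.0008
grip_force: 0.0
```

move_arm:
  series: "0 0 0 0 0 0;0 0 0 0 0 0;0 0 0 0 0 0;0 0 0 0 0 0;0 0 0 0 0 0;0 0 0 0 0 0;0 0 0 0 0 0;0 0 0 0 0 0"

```text
time: 11.48
position: [0.5199, -0.1998, 0.3003]
tool_rot: [0.175, 0.985, -0.0, 0.0]
ft_force: [-0.1, 0.5, 0.8]
grip_width: 0.0004
grip_force: 0.0
```

```bash
python3 look.py e; python3 -c "
import cv2
i=cv2.imread('pics/e_scene.png')[150:290,120:340];cv2.imwrite('pics/e_crop.png',cv2.resize(i,None,fx=3,fy=3))"
```

```text
11.4833 [ 0.51993455 -0.19979113  0.30025504] [-0.11726148  0.46644576  0.84710797] [-0.001  0.001  0.001  0.001  0.001  0.   ]
wrist pad_done []
wrist lamp_done [([0.494, -0.191, 0.08], 0.61, [27.3, -1.1, 220.1])]
wrist reader_done [([0.544, -0.211, -0.001], 0.64, [-26.0, -2.1, 301.4])]
top pad_done []
top lamp_done [([0.495, -0.189, 0.074], 0.59, [27.4, 1.5, 226.4])]
top reader_done [([0.541, -0.212, -0.004], 0.85, [-24.0, -4.2, 304.2])]
scene pad_done [([0.58, -0.225, 0.165], 0.77, [-64.7, -2.7, 135.5]), ([0.539, -0.211, 0.002], 0.44, [-21.9, -3.7, 298.3])]
scene lamp_done [([0.49, -0.191, 0.084], 0.75, [31.3, -2.2, 216.3])]
scene reader_done [([0.537, -0.211, 0.0], 0.63, [-20.1, -4.4, 300.2]), ([0.391, -0.506, 0.004], 0.47, [16.1, -331.7, 296.3])]
```

View pics/e_crop.png

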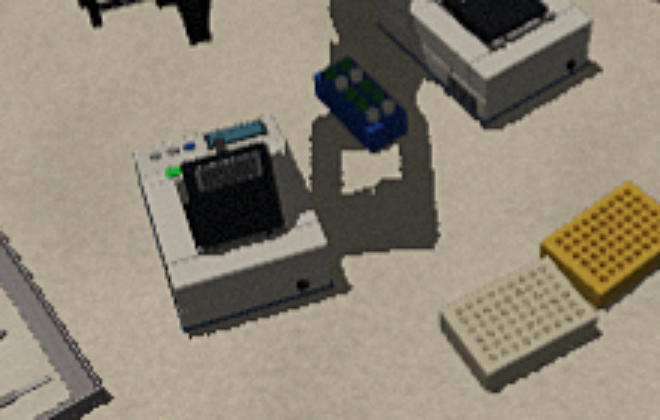

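The crop shows the finished reader's hatch standing up at about (230,200) with nothing touching it. The pad is now at z ≈ 0.165 and about 60 mm further back, which fits 1.25 rad. It has stayed open for over 2 s, and the racks and the other reader's hatch look unchanged.

```bash
python3 -c "
from rig import robot
print(robot.hand_in())"
```

```text
the job is handed in; nothing more can be done
None
```

I pressed the finished (green) reader's hatch once; it popped, rose by itself and stayed wide open with the hand clear, the amber reader was never approached, and the job is handed in (no verdict was returned).

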